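# Pin a board carrier in line, wet the brush and clean the gold edge contacts

### The arm

A 6-joint arm with a two-finger parallel gripper is mounted at the origin on the work surface. World frame = base frame: x ahead of the robot, y to its left, z up, the work surface at z = 0. Lengths are in mm, angles in rad, forces in N, time in s.
With the tool pointing down it reaches from about 275 to 1000 mm from the base axis. Payload 8.4 kg.
Tool frame: the origin (TCP) lies midway between the tips of the shut fingers; the grasp point (between the pads) lies 19 mm behind it; z points along the fingers, y is the line along which they close (so a half turn about z gives the same grasp; the last joint's range is limited). The gripper opens to 85 mm and grips with 20 to 120 N. Pads are 22 mm wide; open, the fingers measure 114 mm over their backs; the gripper's body (76 mm by 85 mm) begins 54 mm behind the grasp point. The pads swing forward as they close: fully open they stand 13 mm farther back than shut.
Start: joints at [1.226, 0.353, 1.633, -0, 1.155, -0.002], TCP at [210.077, 588.639, 231.281] pointing down, gripper open.
Joint ranges: [-2.63, 2.63], [-0.92, 2.1], [0.06, 2.66], [-1.3, 4.44], [0, 2.69], [-3.02, 3.02]. Speed limits (rad/s): [2.22, 2.22, 2.79, 3.14, 3.14, 3.14].

### API

Orientations are given as [roll, pitch, yaw] about the fixed x, y, z axes, in that order (R = Rz(yaw) Ry(pitch) Rx(roll)).
In Python, from rig import r gives the robot as it stands.
- The arm moves only by the shell command python3 -m inch 'ROWS' [OPENING] [FORCE]. ROWS is JSON, a list that holds one entry, the list of rows, each a list of 6 numbers: the shift along the tool's x, y, z scaled (see below), then the turn, a rotation vector about the tool's x, y, z scaled (see below). In form: [[[tx, ty, tz, wx, wy, wz], ...]]. A call has 1 to 8 rows; each row is the pose to reach, as a shift and turn from the pose commanded when the call began, along the tool's axes at that moment, turning the shorter way round; what a row does not reach only later rows make up. The controller multiplies each number of a shift by 20 cm and each number of a turn by pi rad. A row lasts 1/12 s, in which the tool goes at most 41.7 mm and 7.16 degrees, less where a joint would pass 70% of its speed; a pose out of reach is approached as far as the arm can. A call with a number of a shift or a turn outside -1 to 1 is refused whole. A call with a gripper value outside its range is refused whole. OPENING is the gripper's target within -1 to 1 (fully open at 1, half-way at 0, shut at -1), set as the call begins (- or left out, the last holds). The fingers move at their own pace and stop on an object; FORCE is the grip in N (left out, the last holds). Time passes only in rows, so rows that repeat a pose let the fingers close. It gives the time, the measured TCP pose, the force, the opening and the grip force at its end, in the units of the state.
- r.sense(): the state, without advancing time (a new reading comes with each control period).
- r.grab_frame(name): name is "side" or "top"; returns the picture (400x640x3 uint8, red, green, blue); there is no depth.
- r.camera_info(name): a dict with "K" (3x3 intrinsics, pixels), "rvec" (rotation vector, rad) and "tvec" (3), from world to camera coordinates, as OpenCV has them. Camera axes: x right, y down, z forward; pixel columns grow to the right and rows downward; lengths in mm; the calibration is good to about 2 mm. A picture is of the moment at which its call begins. camera_info takes no time and is no camera call.
- r.sign_off(): hands the job in; it is judged then, once.
The state is a dict: "clock": time; "qpos": joint angles; "qvel": joint speeds; "joint_efforts": joint torques, N m; "eef_pos": TCP position; "tcp_rot": TCP orientation; "contact_force": force on the tool from outside, world axes, zero at the start; "wrist_torque": the same for the moment, N m; "opening": opening from 0.0 (shut) to 1.0 (fully open); "grasp_force": force on a finger pad.
Only numpy, scipy, OpenCV 4.12 (cv2) and the standard library are available. Lean on these libraries where they do the work, as an engineer would, in place of code of your own. Each camera call takes 0.05 s, during which the arm holds its last target. There are 200 camera calls.

### The job

Clean this circuit board's gold edge contacts: first push the tapered steel pin from its stand right home through the hole of the board carrier into the fixture below, so that the carrier is drawn into line and cannot creep. Then take the hand brush by its handle, press its bristles down on the sprung cap of the plunger dispenser until the cap is all the way down, let it spring back up, and brush lightly along the whole row of gold contacts, from the end by the pin to the other end. Leave the pin in, stand the brush back on its bristles in its round steel dish, and do not disturb the loose black-capped bottle, the scanner or the stack of boards.

Things in the scene. Friction and masses are not known exactly. Their poses are not given: they have to be found in the camera images.
- fixture: Cleaning fixture fixed to the bench: aluminium base plate 260 x 150 mm (top 50 mm above the bench) on four posts over a steel drip tray 280 x 170 mm. Origin at the centre of its underside, on the bench. Its own x runs along its length (the way the carrier slides and the row of contacts runs), y across it, z up. Two low steel guide strips along its long sides reach 62 mm above the bench.
- carrier (a joint): Slide of the dark grey board carrier (226 x 121 x 10 mm, top 61 mm above the bench; the 164 x 108 mm green board lies on it) along the fixture's x, m: 0 = its hole is in line with the fixture's hole, positive = shifted to the fixture's +x. It starts 3 to 5.5 mm out on the positive side, slides with 1.5 N of friction, stops at -8 and +8 mm.
- carrier_hole (a point): Centre of the mouth of the 17.2 mm round hole through the carrier, in its top face (61 mm above the bench), near the fixture's -x end; moves with the carrier. Free surface around it; the board's edge is 30 mm away.
- bush (a point): Centre of the mouth of the 17.2 mm hole in the fixture's base plate (50 mm above the bench, 15 mm thick, open below), under the carrier's hole.
- row_start (a point): End of the row of gold edge contacts nearer to the pin hole, on the board's top face (63 mm above the bench); moves with the carrier. The row is 115 mm long, straight along the fixture's x, on the board's +y edge. No part higher than 1 mm stands within 35 mm of the row; the rest of the board has parts up to 6 mm high.
- row_mid (a point): Middle of the row of gold contacts, on the board's top face.
- row_end (a point): Other end of the row of gold contacts, farthest from the pin hole, on the board's top face.
- pin_stand: Black block 110 x 65 x 58 mm fixed to the bench with two upright 18.5 mm holes; the pin stands in the one 25 mm from the centre to the block's -x side. Origin at the centre of its underside.
- pin: Loose steel tapered pin, 93 mm tall, about 0.2 kg, upright in the stand. Origin on its axis under its collar (58 mm above the bench at start), z up. Above: collar 30 mm wide, 5 mm thick, then a round grip 24 mm wide from 5 to 43 mm above the origin. Below: shank 16 mm wide for 24 mm, then a 26 mm taper to a 5 mm tip, 50 mm below the origin. Home: collar rests on the carrier.
- dispenser: Plunger dispenser fixed to the bench: white round bottle 68 mm in diameter in an aluminium holder 94 mm square, with a round steel dish-shaped cap on top, 114 mm high in all. Origin on its axis at bench level.
- cap (a joint): How far the dispenser's sprung cap is pushed down, m: 0 up, 0.010 at its stop. About 2 N to start it, 8 N at the stop; it springs back by itself.
- cap_top (a point): Centre of the cap's flat dished surface (110 mm above the bench when up), which moves with the cap. The flat is about 64 mm in diameter, with a rim 4 mm higher, 74 mm in diameter outside.
- brush: Loose black hand brush standing on its bristles in the dish, 110 mm tall, 0.12 kg. Origin at the centre of the bristle ends, z up, x along the head. Head 48 x 28 mm, tan bristles below it 22 mm long (44 x 24 mm field); handle a bar 30 mm (x) by 22 mm (y), from 36 to 110 mm above the origin. Bristles yield up to 4 mm (2.5 N to start, 6.5 N at 4 mm), then the brush is hard.
- dish: Shallow round steel dish fixed to the bench, 120 mm across the rim, 12 mm high, inner floor 4 mm above the bench and about 106 mm across. Origin at the centre of its underside.
- flux_bottle: Bystander: loose white bottle with a black cap, 54 mm in diameter, 112 mm tall, narrow neck, no steel dish on top. Origin at the centre of its underside. Leave it alone.
- scanner: Bystander: loose white and grey hand scanner lying on its side beyond the fixture, about 190 x 120 mm and 50 mm high; origin on the bench near its middle. Leave it alone.
- board_stack: Bystander: stack of boards and cardboard sheets, about 170 x 210 x 46 mm, to the robot's left. Origin at the centre of its underside. Leave it alone.
Not all that is in view belongs to the job. There is more than one size of the pin; the one meant has the size given above.

How it is judged:
By the outcome, as a careful person would: the job done as asked, in the order asked, and still so for the second after the job is handed in, with the robot touching nothing.
It also fails if it takes over 72 s, if anything falls off the work surface, if the arm or the gripper's body presses on something with over 40 N, if the wrist force passes 120 N, or if a joint passes its speed limit or range.

## Working session

There is one attempt and no reset: what is moved stays moved. The work goes in short steps, Python scripts to look and compute and a shell command to move; the robot and the scene stay as the last step left them, time stands still between calls to the robot, and variables do not carry over. Pictures are saved under pics/ and viewed, at most 10 in all, crops included, and the job is handed in when it is done.

```bash
ls; mkdir -p pics; python3 - <<'E'
from rig import r
import cv2
for n in("side","top"):
    f=r.grab_frame(n); cv2.imwrite(f"pics/{n}0.png",f[:,:,::-1]); print(r.camera_info(n))
print(r.sense())
E
```

```text
pics
{'K': array([[400.90932327,   0.        , 324.03778999],
       [  0.        , 400.90932327, 191.0242921 ],
       [  0.        ,   0.        ,   1.        ]]), 'rvec': array([ 2.36762616, -0.44898806,  0.20214493]), 'tvec': array([-469.8866164 ,  289.68716412,  889.11491371])}
{'K': array([[399.72510332,   0.        , 314.14226897],
       [  0.        , 399.72510332, 197.63882571],
       [  0.        ,   0.        ,   1.        ]]), 'rvec': array([ 2.13468135, -2.18872733,  0.13995183]), 'tvec': array([ 125.42985532,  534.71712018, 1345.32404437])}
{'clock': 0.1, 'qpos': array([ 1.22558974e+00,  3.53618180e-01,  1.63406758e+00, -1.88999199e-05,
        1.15519550e+00, -2.39263811e-03]), 'qvel': array([ 0.00120313, -0.00110689, -0.00154413,  0.0005575 ,  0.00121687,
       -0.00090369]), 'joint_efforts': array([ 8.81279029e-04, -6.06364703e+01, -3.42825973e+01,  2.29129228e-04,
        4.06912324e-03, -2.06117687e-05]), 'eef_pos': array([209.94134619, 588.22485826, 230.60886902]), 'tcp_rot': array([-3.14030401e+00,  1.41979923e-05,  2.79878635e+00]), 'contact_force': array([-0.42901842, -0.39067895, -0.09905758]), 'wrist_torque': array([-0.0123557 ,  0.10356378,  0.04034502]), 'grasp_force': 0.0, 'opening': 1.0011870610245117}
```

View pics/side0.png

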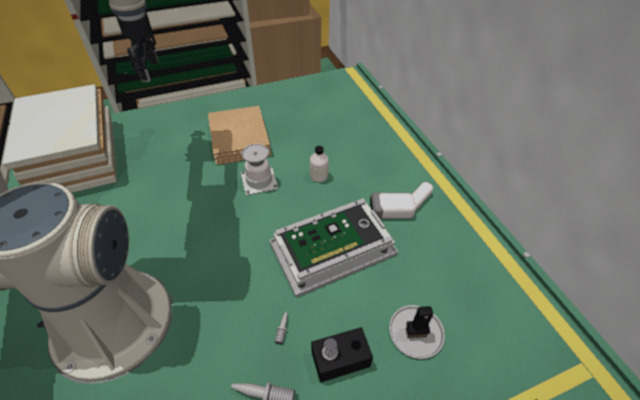

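View pics/top0.png

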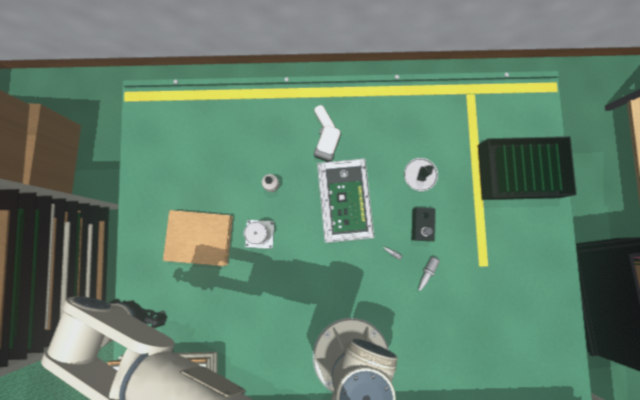

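The side view shows the fixture at (333,245), the pin in its stand at (330,350), the brush in its dish at (418,330), the dispenser at (257,170) and the flux bottle at (319,165). Two loose pins lie on the bench at (282,327) and (262,390). In the top view the fixture is at (345,200), the stand at (424,225), the dish at (421,174) and the dispenser at (259,233).

Pin candidates: the upright one in the stand at side (330,350), and the lying ones at (282,327), which is smaller, and (262,390), which is larger. The upright one fits the description. I'll confirm with crops.

```bash
python3 - <<'E'
import cv2
t=cv2.imread("pics/top0.png"); s=cv2.imread("pics/side0.png")
cv2.imwrite("pics/t1.png",cv2.resize(t[150:260,310:450],None,fx=5.4,fy=5.4,interpolation=cv2.INTER_CUBIC))
cv2.imwrite("pics/s1.png",cv2.resize(s[190:390,250:450],None,fx=3,fy=3,interpolation=cv2.INTER_CUBIC))
E
```

```text
(no output)
```

View pics/t1.png

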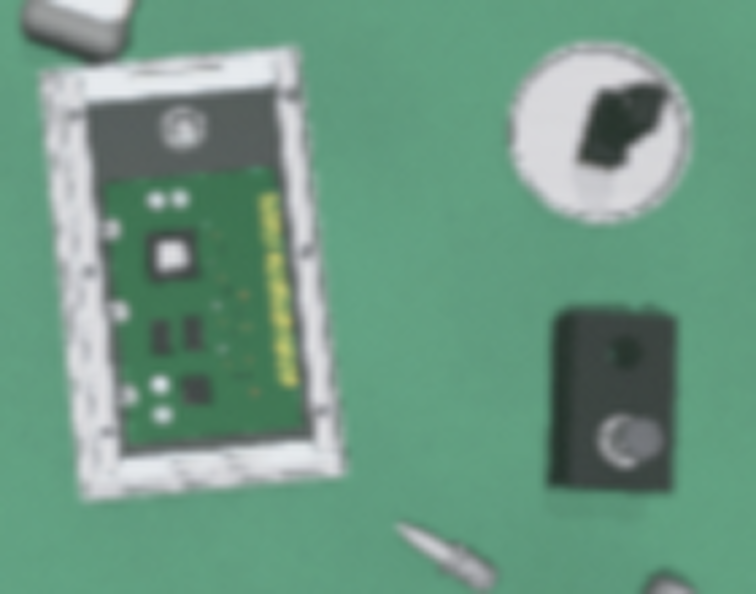

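View pics/s1.png

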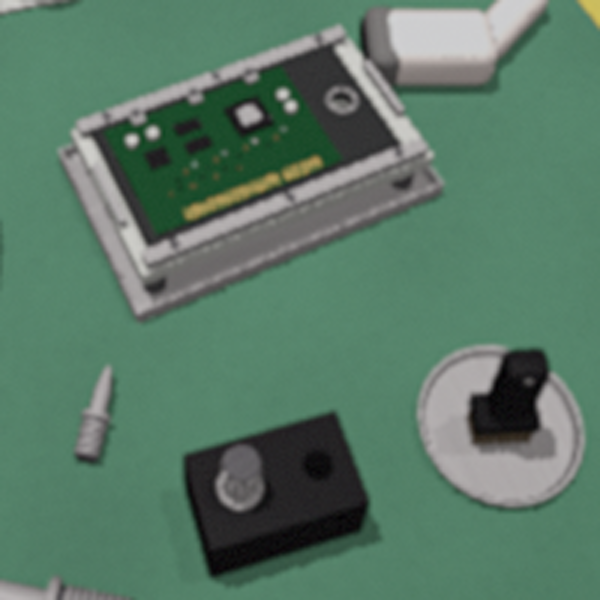

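The side crop shows the pin in the stand with its grip top at (241,462), the brush handle top at (525,358), the pin hole at (342,99) and the gold row from (321,162) to (187,214). The top crop shows the hole at (183,128), the row from (269,195) to (289,384), the pin grip at (641,438) and the brush handle top at (645,97). The pin to take is the upright one in the stand, with a smooth grip and collar. The lying pins are ribbed and of other sizes.

```bash
cat > h.py <<'E'
import numpy as np, cv2
from rig import r
from scipy.spatial.transform import Rotation as Ro
C={n:r.camera_info(n) for n in("side","top")}
def ray(n,p):
    c=C[n];R=cv2.Rodrigues(c["rvec"])[0];o=-R.T@c["tvec"]
    return o,R.T@np.linalg.inv(c["K"])@np.array([*p,1.])
def onz(n,p,z): o,d=ray(n,p);return (o+d*(z-o[2])/d[2])
def proj(n,P): c=C[n];return cv2.projectPoints(np.float64(P).reshape(-1,1,3),c["rvec"],c["tvec"],c["K"],None)[0][:,0]
def T(p): return ((p[0]+.5)/5.4-.5+310,(p[1]+.5)/5.4-.5+150)
def S(p): return ((p[0]+.5)/3-.5+250,(p[1]+.5)/3-.5+190)
def go(target,yaw=None,rot=None):
    "rows numbers from current pose"
    s=r.sense();Rc=Ro.from_euler("xyz",s["tcp_rot"])
    t=Rc.inv().apply(np.array(target)-s["eef_pos"])/200
    w=(Rc.inv()*Ro.from_euler("xyz",[np.pi,0,yaw])).as_rotvec()/np.pi if yaw is not None else np.zeros(3)
    return np.round(np.r_[t,w],4)
E
python3 - <<'E'
from h import *
np.set_printoptions(precision=1,suppress=True)
for nm,z,t,s in [("hole",61,(183,128),(342,99)),("rs",63,(269,195),(321,162)),("re",63,(289,384),(187,214)),("pintop",101,(641,438),(241,462)),("pincollar",63,(626,441),(241,487)),("dishrim",12,(600,132),(501,426)),("brushtop",114,(645,97),(525,358))]:
    print(nm,onz("top",T(t),z),onz("side",S(s),z))
print("cap",onz("top",(258,232),112),onz("side",(256,152),112))
print("flux",onz("top",(270,182),112),onz("side",(319,150),112))
print("fix corners",[onz("top",T(p),62)[:2] for p in [(42,72),(298,48),(345,474),(84,498)]])
print("stand",[onz("top",T(p),58)[:2] for p in [(566,308),(677,315),(672,490),(560,487)]],[onz("side",S(p),58)[:2] for p in [(187,456),(334,414),(366,498),(212,540)]])
print("brush head z40 side",[onz("side",S(p),40)[:2] for p in [(473,400),(537,400),(478,430)]])
E
```

```text
hole [615.1  10.4  61. ] [617.1   9.2  61. ]
rs [570.8 -41.9  63. ] [572.5 -44.   63. ]
re [452.1 -49.6  63. ] [454.6 -50.8  63. ]
pintop [ 412. -255.  101.] [ 412.8 -258.1  101. ]
pincollar [ 411.7 -256.7   63. ] [ 413.3 -259.9   63. ]
dishrim [ 614.8 -266.2   12. ] [ 615.2 -271.5   12. ]
brushtop [ 617.7 -266.1  114. ] [ 613.5 -267.6  114. ]
cap [421.3 295.7 112. ] [424.2 305.5 112. ]
flux [582.8 255.3 112. ] [590.4 251.8 112. ]
fix corners [array([652.9,  98.3]), array([664.5, -64. ]), array([395.8, -82.1]), array([385.1,  79.4])]
stand [array([ 495.6, -225.5]), array([ 489.5, -294.8]), array([ 380.9, -284.9]), array([ 384.5, -215.6])] [array([ 388.3, -225.8]), array([ 493.2, -235.6]), array([ 488.2, -295.1]), array([ 383.9, -282.6])]
brush head z40 side [array([ 595.1, -256. ]), array([ 638. , -272.8]), array([ 587.4, -276.5])]
```

```bash
cat >> h.py <<'E'
def plan(*wps,n=None):
    "wps: (x,y,z,yaw) poses, tool down; prints the numbers of one row per call"
    s=r.sense();p=s["eef_pos"];Rc=Ro.from_euler("xyz",s["tcp_rot"])
    for w in wps:
        Rn=Ro.from_euler("xyz",[np.pi,0,w[3]]);q=np.array(w[:3],float)
        t=Rc.inv().apply(q-p)/200; v=(Rc.inv()*Rn).as_rotvec()
        k=max(np.linalg.norm(q-p)/41.7,np.degrees(np.linalg.norm(v))/7.16)
        print(np.round(t,4).tolist(),np.round(v/np.pi,4).tolist(),"rows",round(k,1)); p,Rc=q,Rn
E
python3 - <<'E'
from h import *
A=np.array([210,588.6,231,2.799]);B=np.array([412,-257,190,1.014])
plan(*[A+(B-A)*f for f in (.2,.4,.6,.8,1)])
E
```

```text
[-0.4741, -0.7266, 0.04] [-0.0004, 0.0001, 0.1136] rows 4.2
[-0.699, -0.5169, 0.041] [0.0, -0.0, 0.1136] rows 4.2
[-0.8356, -0.24, 0.041] [0.0, -0.0, 0.1136] rows 4.2
[-0.8668, 0.0671, 0.041] [-0.0, -0.0, 0.1136] rows 4.2
[-0.7887, 0.3658, 0.041] [0.0, -0.0, 0.1136] rows 4.2
```

```bash

python3 -m inch '[[[-0.474,-0.727,0.04,0,0,0.1136],[-0.474,-0.727,0.04,0,0,0.1136],[-0.474,-0.727,0.04,0,0,0.1136],[-0.474,-0.727,0.04,0,0,0.1136],[-0.474,-0.727,0.04,0,0,0.1136]]]' 1
python3 -m inch '[[[-0.70,-0.517,0.04,0,0,0.1136],[-0.70,-0.517,0.04,0,0,0.1136],[-0.70,-0.517,0.04,0,0,0.1136],[-0.70,-0.517,0.04,0,0,0.1136],[-0.70,-0.517,0.04,0,0,0.1136]]]'
python3 -m inch '[[[-0.836,-0.24,0.04,0,0,0.1136],[-0.836,-0.24,0.04,0,0,0.1136],[-0.836,-0.24,0.04,0,0,0.1136],[-0.836,-0.24,0.04,0,0,0.1136],[-0.836,-0.24,0.04,0,0,0.1136]]]'
python3 -m inch '[[[-0.867,0.067,0.04,0,0,0.1136],[-0.867,0.067,0.04,0,0,0.1136],[-0.867,0.067,0.04,0,0,0.1136],[-0.867,0.067,0.04,0,0,0.1136],[-0.867,0.067,0.04,0,0,0.1136]]]'
python3 -m inch '[[[-0.789,0.366,0.04,0,0,0.1136],[-0.789,0.366,0.04,0,0,0.1136],[-0.789,0.366,0.04,0,0,0.1136],[-0.789,0.366,0.04,0,0,0.1136],[-0.789,0.366,0.04,0,0,0.1136],[-0.789,0.366,0.04,0,0,0.1136],[-0.789,0.366,0.04,0,0,0.1136]]]'
python3 - <<'E'
from h import *
plan((412.3,-256.7,69,1.014))
E
```

```text
clock: 0.52
eef_pos: [250.2, 413.7, 222.1]
tcp_rot: [-3.137, 0.002, 2.44]
contact_force: [-0.1, 0.5, -0.6]
opening: 1.001
grasp_force: 0.0
clock: 0.93
eef_pos: [290.5, 245.6, 214.5]
tcp_rot: [-3.139, 0.002, 2.083]
contact_force: [-0.9, -0.5, 0.1]
opening: 0.998
grasp_force: 0.0
clock: 1.35
eef_pos: [332.1, 76.9, 207.2]
tcp_rot: [3.141, 0.002, 1.724]
contact_force: [0.4, 0.3, 0.2]
opening: 1.001
grasp_force: 0.0
clock: 1.77
eef_pos: [373.7, -92.3, 199.5]
tcp_rot: [3.139, 0.001, 1.368]
contact_force: [0.2, 0.5, -0.0]
opening: 1.003
grasp_force: 0.0
clock: 2.35
eef_pos: [412.2, -256.3, 190.7]
tcp_rot: [-3.14, -0.0, 1.014]
contact_force: [-0.3, 0.4, 0.1]
opening: 1.001
grasp_force: 0.0
[-0.0018, 0.0024, 0.6087] [-0.0005, -0.0002, -0.0] rows 2.9
```

```bash

python3 -m inch '[[[0,0,0.2,0,0,0],[0,0,0.4,0,0,0],[0,0,0.52,0,0,0],[0,0,0.58,0,0,0],[0,0,0.608,0,0,0],[0,0,0.608,0,0,0]]]'
python3 -m inch '[[[0,0,0,0,0,0],[0,0,0,0,0,0],[0,0,0,0,0,0],[0,0,0,0,0,0],[0,0,0,0,0,0],[0,0,0,0,0,0],[0,0,0,0,0,0],[0,0,0,0,0,0]]]' -1 60
python3 -m inch '[[[0,0,0,0,0,0],[0,0,0,0,0,0],[0,0,0,0,0,0],[0,0,0,0,0,0]]]'
python3 - <<'E'
from h import *
s=r.sense();print(s["wrist_torque"],s["joint_efforts"][:2])
f=r.grab_frame("side"); cv2.imwrite("pics/g.png",cv2.resize(f[260:400,260:450],None,fx=3,fy=3,interpolation=cv2.INTER_CUBIC)[:,:,::-1])
E
```

```text
clock: 2.85
eef_pos: [411.7, -255.1, 68.9]
tcp_rot: [-3.139, -0.0, 1.016]
contact_force: [-0.5, 0.5, 0.0]
opening: 1.003
grasp_force: 0.0
clock: 3.52
eef_pos: [412.8, -257.2, 70.5]
tcp_rot: [3.14, -0.0, 1.014]
contact_force: [-0.5, 0.6, 8.6]
opening: 0.265
grasp_force: 58.3
clock: 3.85
eef_pos: [412.7, -257.2, 70.5]
tcp_rot: [3.141, -0.0, 1.014]
contact_force: [-0.8, 0.6, 8.0]
opening: 0.259
grasp_force: 58.3
[ 0.19209773  0.19424535 -0.01118869] [ -0.29905317 -46.42205358]
```

```bash

python3 -m inch '[[[0,0,-0.1,0,0,0],[0,0,-0.3,0,0,0],[0,0,-0.47,0,0,0],[0,0,-0.47,0,0,0],[0,0,-0.47,0,0,0]]]'
python3 - <<'E'
from h import *
plan((515,-124,162,1.3),(618,10,135,1.571))
E
```

```text
clock: 4.32
eef_pos: [413.4, -257.7, 165.6]
tcp_rot: [3.137, 0.0, 1.014]
contact_force: [-0.5, -0.1, -2.1]
opening: 0.257
grasp_force: 60.8
[0.8361, 0.078, 0.0181] [0.0014, 0.0002, -0.091] rows 4.0
[0.7833, 0.317, 0.135] [0.0, 0.0, -0.0863] rows 4.1
```

```bash

python3 -m inch '[[[0.836,0.078,0.018,0,0,-0.091],[0.836,0.078,0.018,0,0,-0.091],[0.836,0.078,0.018,0,0,-0.091],[0.836,0.078,0.018,0,0,-0.091],[0.836,0.078,0.018,0,0,-0.091]]]'
python3 -m inch '[[[0.783,0.317,0.135,0,0,-0.0863],[0.783,0.317,0.135,0,0,-0.0863],[0.783,0.317,0.135,0,0,-0.0863],[0.783,0.317,0.135,0,0,-0.0863],[0.783,0.317,0.135,0,0,-0.0863],[0.783,0.317,0.135,0,0,-0.0863],[0.783,0.317,0.135,0,0,-0.0863]]]'
python3 - <<'E'
from h import *
f=[]
for n,(a,b,c,d) in (("side",(200,260,330,410)),("top",(150,210,310,390))):
    f.append(cv2.resize(r.grab_frame(n)[a:b,c:d],None,fx=5,fy=5,interpolation=cv2.INTER_CUBIC))
cv2.imwrite("pics/hov.png",np.hstack(f)[:,:,::-1])
p=r.sense()["eef_pos"];print(p)
for n in C: print(n,proj(n,[p-[0,0,62.5],p-[0,0,12.5],(616,10,61)]))
E
```

```text
clock: 4.73
eef_pos: [516.8, -118.4, 158.7]
tcp_rot: [3.142, -0.002, 1.303]
contact_force: [-0.7, -0.3, -1.1]
opening: 0.262
grasp_force: 60.8
clock: 5.32
eef_pos: [615.4, 10.8, 131.2]
tcp_rot: [-3.138, 0.0, 1.572]
contact_force: [-0.6, 0.3, -2.0]
opening: 0.26
grasp_force: 60.7
[615.47526049   9.73919559 132.25377418]
side [[363.32315513 220.54565669]
 [365.23474404 207.72353622]
 [363.14508182 222.55960743]]
top [[343.87979103 172.70888188]
 [345.10292082 169.88787725]
 [343.59293746 173.03148495]]
```

View pics/hov.png

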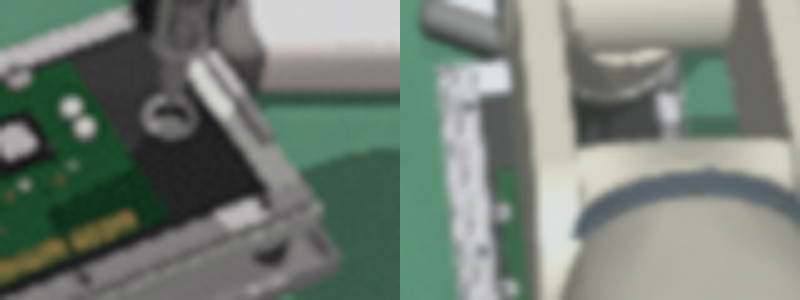

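The side crop on the left shows the pin taper directly above the carrier hole, with the tip near (172,97) and the hole at (168,117). The pin is held upright. I'll go down in steps and watch the force.

```bash

python3 -m inch '[[[0,0.01,0.03,0,0,0],[0,0.01,0.06,0,0,0],[0,0.01,0.1,0,0,0],[0,0.01,0.1,0,0,0]]]'
python3 -m inch '[[[0,0,0.03,0,0,0],[0,0,0.05,0,0,0],[0,0,0.05,0,0,0]]]'
```

```text
clock: 5.75
eef_pos: [617.5, 10.1, 111.2]
tcp_rot: [-3.139, 0.0, 1.571]
contact_force: [-0.7, -0.7, -1.6]
opening: 0.263
grasp_force: 60.7
clock: 6.0
eef_pos: [618.1, 10.6, 102.0]
tcp_rot: [-3.14, 0.0, 1.571]
contact_force: [-1.5, -1.1, -1.8]
opening: 0.258
grasp_force: 60.9
```

```bash

python3 -m inch '[[[0,0,0.02,0,0,0],[0,0,0.04,0,0,0],[0,0,0.04,0,0,0]]]'
python3 -m inch '[[[0,0,0.02,0,0,0],[0,0,0.03,0,0,0],[0,0,0.03,0,0,0]]]'
```

```text
clock: 6.25
eef_pos: [618.8, 10.5, 94.5]
tcp_rot: [3.142, 0.001, 1.572]
contact_force: [0.5, -2.4, -2.8]
opening: 0.261
grasp_force: 60.8
clock: 6.5
eef_pos: [619.1, 10.5, 88.8]
tcp_rot: [3.141, 0.0, 1.571]
contact_force: [0.6, -4.3, -2.9]
opening: 0.262
grasp_force: 60.6
```

```bash

python3 -m inch '[[[-0.007,0,0,0,0,0],[-0.007,0,0.01,0,0,0],[-0.007,0,0.01,0,0,0]]]'
python3 -m inch '[[[0,0,0.01,0,0,0],[0,0,0.02,0,0,0],[0,0,0.02,0,0,0]]]'
```

```text
clock: 6.75
eef_pos: [619.3, 9.7, 87.1]
tcp_rot: [3.141, -0.001, 1.571]
contact_force: [1.6, -0.1, -1.6]
opening: 0.26
grasp_force: 60.8
clock: 7.0
eef_pos: [619.5, 9.5, 83.0]
tcp_rot: [3.14, -0.0, 1.571]
contact_force: [3.2, -0.0, -1.4]
opening: 0.258
grasp_force: 60.6
```

```bash

python3 -m inch '[[[0,0.005,0.0,0,0,0],[0,0.005,0.02,0,0,0],[0,0.005,0.02,0,0,0]]]'
python3 -m inch '[[[0,0,0.01,0,0,0],[0,0,0.02,0,0,0],[0,0,0.02,0,0,0]]]'
```

```text
clock: 7.25
eef_pos: [619.6, 9.4, 78.4]
tcp_rot: [-3.141, -0.0, 1.571]
contact_force: [1.9, -0.3, -2.4]
opening: 0.255
grasp_force: 60.9
clock: 7.5
eef_pos: [619.7, 9.4, 74.6]
tcp_rot: [-3.141, -0.0, 1.571]
contact_force: [1.8, 0.0, -2.2]
opening: 0.262
grasp_force: 60.9
```

```bash

python3 -m inch '[[[0,0.003,0.005,0,0,0],[0,0.003,0.01,0,0,0],[0,0.003,0.01,0,0,0]]]'
python3 -m inch '[[[0,0,0.005,0,0,0],[0,0,0.01,0,0,0],[0,0,0.01,0,0,0]]]'
```

```text
clock: 7.75
eef_pos: [620.6, 9.4, 73.6]
tcp_rot: [3.141, -0.0, 1.571]
contact_force: [-0.7, -0.1, 3.5]
opening: 0.263
grasp_force: 61.5
clock: 8.0
eef_pos: [621.2, 9.4, 73.4]
tcp_rot: [3.14, -0.0, 1.571]
contact_force: [-5.0, 0.2, 20.5]
opening: 0.26
grasp_force: 63.3
```

```bash

python3 -m inch '[[[0,-0.003,-0.008,0,0,0],[0,-0.003,-0.008,0,0,0]]]'
python3 -m inch '[[[0,0,0,0,0,0],[0,0,0,0,0,0],[0,0,0,0,0,0],[0,0,0,0,0,0],[0,0,0,0,0,0],[0,0,0,0,0,0]]]' 1
python3 -m inch '[[[0,0,-0.1,0,0,0],[0,0,-0.3,0,0,0],[0,0,-0.5,0,0,0],[0,0,-0.55,0,0,0],[0,0,-0.55,0,0,0]]]'
python3 - <<'E'
from h import *
b=np.radians(-21.4)+np.pi/2
plan((618,-130,180,1.38),(615.5,-267,165,b),(615.5,-267,54,b))
E
```

```text
clock: 8.17
eef_pos: [620.0, 9.4, 73.5]
tcp_rot: [3.141, -0.0, 1.571]
contact_force: [-0.6, -0.8, 10.7]
opening: 0.265
grasp_force: 61.8
clock: 8.67
eef_pos: [619.7, 9.3, 72.5]
tcp_rot: [-3.141, 0.0, 1.571]
contact_force: [0.0, 1.2, -0.2]
opening: 0.998
grasp_force: 0.0
clock: 9.08
eef_pos: [622.3, 9.4, 186.7]
tcp_rot: [3.135, -0.0, 1.571]
contact_force: [0.8, 0.2, -0.3]
opening: 1.004
grasp_force: 0.0
[-0.6969, -0.022, 0.0335] [0.0022, -0.0002, 0.0609] rows 3.3
[-0.6749, 0.1176, 0.075] [0.0, -0.0, 0.0582] rows 3.3
[0.0, -0.0, 0.555] [0.0, 0.0, 0.0] rows 2.7
```

```bash

python3 -m inch '[[[-0.697,-0.022,0.0335,0,0,0.061],[-0.697,-0.022,0.0335,0,0,0.061],[-0.697,-0.022,0.0335,0,0,0.061],[-0.697,-0.022,0.0335,0,0,0.061],[-0.697,-0.022,0.0335,0,0,0.061],[-0.697,-0.022,0.0335,0,0,0.061]]]'
python3 - <<'E'
from h import *
f=r.grab_frame("side"); 
for yaw in(-21.4,):
    R=Ro.from_euler("z",yaw,degrees=True).as_matrix()
    g=cv2.resize(f[300:360,380:450],None,fx=7,fy=7,interpolation=cv2.INTER_CUBIC).copy()
    for hx,hy,z in((24,14,40),(15,11,114),(22,12,4)):
        P=[R@[a*hx,b*hy,0]+[615,-267.5,z] for a,b in((1,1),(-1,1),(-1,-1),(1,-1))]
        q=((proj("side",P)-[380,300]+.5)*7-.5).astype(int)
        cv2.polylines(g,[q.reshape(-1,1,2)],True,(255,0,0),1)
h=cv2.resize(f[190:290,270:410],None,fx=4.2,fy=4.2)
cv2.imwrite("pics/br.png",np.hstack([g[:420],cv2.resize(h[150:420,270:],(310,420))])[:,:,::-1])
E
```

```text
clock: 9.58
eef_pos: [614.7, -130.4, 174.6]
tcp_rot: [-3.14, -0.0, 1.378]
contact_force: [-0.1, 0.6, 0.7]
opening: 1.002
grasp_force: 0.0
```

View pics/br.png

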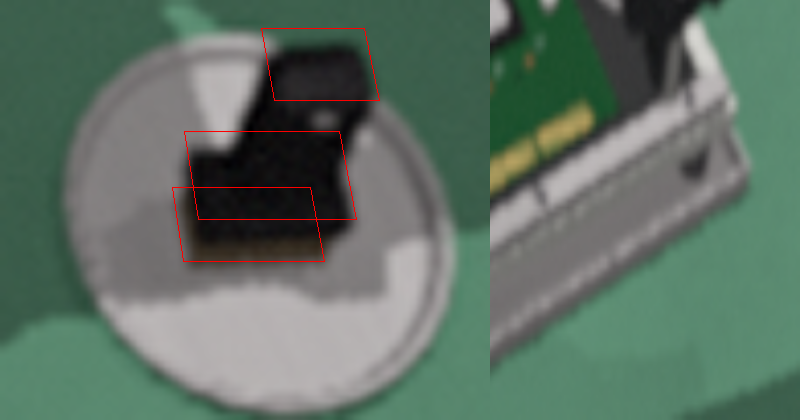

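The overlay (red) fits the brush: the handle top is at about (318,72) and the bristle base at about (258,225) in the left crop. The yaw of about -21° holds, and the brush sits about 2 mm nearer the camera than modelled.

```bash
python3 - <<'E'
from h import *
b=np.radians(-21.4)+np.pi/2
plan((614.5,-269,165,b),(614.5,-269,54,b))
E
```

```text
[-0.6852, 0.1307, 0.0489] [-0.0006, -0.0001, 0.0579] rows 3.4
[0.0, -0.0, 0.555] [0.0, 0.0, 0.0] rows 2.7
```

```bash

python3 -m inch '[[[-0.685,0.131,0.049,0,0,0.058],[-0.685,0.131,0.049,0,0,0.058],[-0.685,0.131,0.049,0,0,0.058],[-0.685,0.131,0.049,0,0,0.058],[-0.685,0.131,0.049,0,0,0.058],[-0.685,0.131,0.049,0,0,0.058]]]'
python3 -m inch '[[[0,0,0.15,0,0,0],[0,0,0.3,0,0,0],[0,0,0.45,0,0,0],[0,0,0.53,0,0,0],[0,0,0.55,0,0,0],[0,0,0.55,0,0,0]]]'
python3 -m inch '[[[0,0,0,0,0,0],[0,0,0,0,0,0],[0,0,0,0,0,0],[0,0,0,0,0,0],[0,0,0,0,0,0],[0,0,0,0,0,0],[0,0,0,0,0,0],[0,0,0,0,0,0]]]' -1 80
python3 -m inch '[[[0,0,0,0,0,0],[0,0,0,0,0,0]]]'
```

```text
clock: 10.13
eef_pos: [615.2, -268.5, 165.5]
tcp_rot: [-3.14, -0.001, 1.197]
contact_force: [-0.2, 0.8, -0.3]
opening: 0.995
grasp_force: 0.0
clock: 10.63
eef_pos: [614.8, -267.1, 55.0]
tcp_rot: [-3.139, -0.0, 1.2]
contact_force: [-1.4, 0.6, -0.0]
opening: 0.998
grasp_force: 0.0
clock: 11.3
eef_pos: [615.6, -269.8, 56.6]
tcp_rot: [3.141, -0.0, 1.197]
contact_force: [0.1, -0.5, 2.9]
opening: 0.339
grasp_force: 70.1
clock: 11.47
eef_pos: [615.6, -269.8, 56.5]
tcp_rot: [3.141, 0.0, 1.197]
contact_force: [2.2, -1.0, 2.9]
opening: 0.342
grasp_force: 70.1
```

```bash

python3 -m inch '[[[0,0,-0.1,0,0,0],[0,0,-0.3,0,0,0],[0,0,-0.5,0,0,0],[0,0,-0.7,0,0,0],[0,0,-0.75,0,0,0],[0,0,-0.75,0,0,0]]]'
python3 - <<'E'
import cv2,numpy as np
t=cv2.imread("pics/top0.png"); s=cv2.imread("pics/side0.png")
k=dict(fx=8,fy=8,interpolation=cv2.INTER_CUBIC)
cv2.imwrite("pics/cap.png",np.hstack([cv2.resize(t[208:258,235:285],None,**k),cv2.resize(s[143:193,232:282],None,**k)]))
E
```

```text
clock: 11.97
eef_pos: [616.8, -270.3, 210.0]
tcp_rot: [3.136, 0.0, 1.197]
contact_force: [0.8, -0.6, -2.1]
opening: 0.343
grasp_force: 70.6
```

View pics/cap.png

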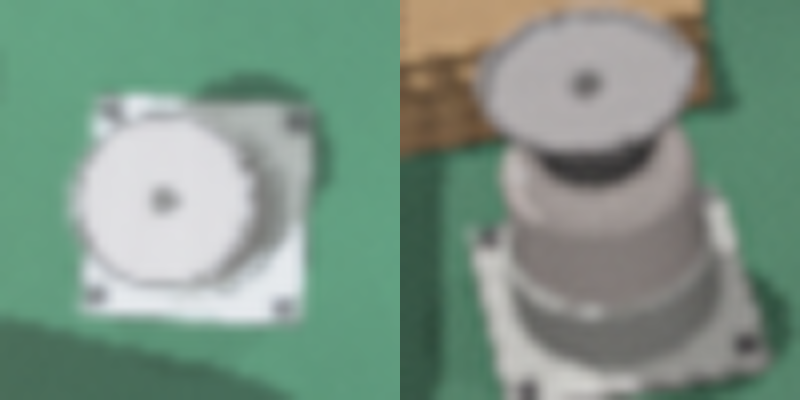

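The cap's centre mark is at top (165,200) and side (587-400=187,83) in the crop. That is full-frame top (255.2,232.6) and side (255.0,153.0).

```bash
python3 - <<'E'
from h import *
a=onz("top",(255.2,232.6),110);b=onz("side",(255,153),110);print(a,b)
c=(a+b)/2
P=[615,-270,210,1.197]
plan((570,-125,200,1.4),(525,20,200,1.6),(475,160,200,1.85),(c[0],c[1],190,2.1))
E
```

```text
[419.68674675 304.93533079 110.        ] [420.94719239 304.69991137 110.        ]
[0.5912, -0.4834, 0.0469] [0.0019, 0.0003, -0.0645] rows 3.7
[0.6762, -0.345, -0.0] [0.0, 0.0, -0.0637] rows 3.6
[0.707, -0.2295, -0.0] [-0.0, 0.0, -0.0796] rows 3.6
[0.7714, -0.0633, 0.05] [-0.0, 0.0, -0.0796] rows 3.7
```

```bash

python3 -m inch '[[[0.591,-0.483,0.047,0,0,-0.0645],[0.591,-0.483,0.047,0,0,-0.0645],[0.591,-0.483,0.047,0,0,-0.0645],[0.591,-0.483,0.047,0,0,-0.0645],[0.591,-0.483,0.047,0,0,-0.0645]]]'
python3 -m inch '[[[0.676,-0.345,0,0,0,-0.0637],[0.676,-0.345,0,0,0,-0.0637],[0.676,-0.345,0,0,0,-0.0637],[0.676,-0.345,0,0,0,-0.0637],[0.676,-0.345,0,0,0,-0.0637]]]'
python3 -m inch '[[[0.707,-0.2295,0,0,0,-0.0796],[0.707,-0.2295,0,0,0,-0.0796],[0.707,-0.2295,0,0,0,-0.0796],[0.707,-0.2295,0,0,0,-0.0796],[0.707,-0.2295,0,0,0,-0.0796]]]'
python3 -m inch '[[[0.771,-0.063,0.05,0,0,-0.0796],[0.771,-0.063,0.05,0,0,-0.0796],[0.771,-0.063,0.05,0,0,-0.0796],[0.771,-0.063,0.05,0,0,-0.0796],[0.771,-0.063,0.05,0,0,-0.0796],[0.771,-0.063,0.05,0,0,-0.0796],[0.771,-0.063,0.05,0,0,-0.0796]]]'
python3 - <<'E'
from h import *
plan((420.3,304.8,166,2.1))
E
```

```text
clock: 12.38
eef_pos: [564.3, -119.4, 193.6]
tcp_rot: [-3.134, -0.002, 1.403]
contact_force: [0.2, -0.6, -1.4]
opening: 0.344
grasp_force: 70.9
clock: 12.8
eef_pos: [520.3, 24.2, 194.6]
tcp_rot: [-3.137, -0.001, 1.603]
contact_force: [0.6, -0.2, -1.5]
opening: 0.339
grasp_force: 70.9
clock: 13.22
eef_pos: [471.1, 163.3, 195.0]
tcp_rot: [-3.139, -0.001, 1.853]
contact_force: [-0.3, 0.1, -1.0]
opening: 0.34
grasp_force: 70.8
clock: 13.8
eef_pos: [418.6, 304.2, 185.6]
tcp_rot: [-3.139, 0.001, 2.101]
contact_force: [0.3, -0.6, -1.2]
opening: 0.34
grasp_force: 70.8
[-0.0017, 0.0091, 0.0979] [-0.0007, 0.0003, 0.0002] rows 0.5
```

```bash

python3 -m inch '[[[-0.002,0.009,0.05,0,0,0],[-0.002,0.009,0.1,0,0,0],[-0.002,0.009,0.115,0,0,0],[-0.002,0.009,0.13,0,0,0],[-0.002,0.009,0.13,0,0,0]]]'
python3 -m inch '[[[0,0,0.015,0,0,0],[0,0,0.03,0,0,0],[0,0,0.045,0,0,0],[0,0,0.055,0,0,0],[0,0,0.055,0,0,0]]]'
```

```text
clock: 14.22
eef_pos: [420.3, 305.0, 160.0]
tcp_rot: [-3.14, 0.001, 2.1]
contact_force: [-0.7, -1.5, 2.5]
opening: 0.343
grasp_force: 71.2
clock: 14.63
eef_pos: [420.6, 305.9, 149.7]
tcp_rot: [3.141, 0.0, 2.101]
contact_force: [0.6, -4.1, 7.2]
opening: 0.344
grasp_force: 71.7
```

```bash

python3 -m inch '[[[0,0,0.005,0,0,0],[0,0,0.01,0,0,0],[0,0,0.01,0,0,0]]]'
python3 -m inch '[[[0,0,0.005,0,0,0],[0,0,0.01,0,0,0],[0,0,0.01,0,0,0]]]'
```

```text
clock: 14.88
eef_pos: [420.6, 306.1, 149.1]
tcp_rot: [3.141, 0.0, 2.101]
contact_force: [-4.3, -6.0, 18.1]
opening: 0.344
grasp_force: 74.2
clock: 15.13
eef_pos: [420.7, 306.2, 148.8]
tcp_rot: [3.141, 0.0, 2.101]
contact_force: [-8.7, -9.1, 37.9]
opening: 0.346
grasp_force: 76.5
```

```bash

python3 -m inch '[[[0,0,-0.05,0,0,0],[0,0,-0.12,0,0,0],[0,0,-0.25,0,0,0],[0,0,-0.25,0,0,0],[0,0,-0.25,0,0,0]]]'
python3 - <<'E'
from h import *
plan((472,190,195,1.94),(525,75,195,1.79),(577,-42.3,150,1.637))
E
```

```text
clock: 15.55
eef_pos: [421.1, 306.8, 196.7]
tcp_rot: [3.138, -0.001, 2.1]
contact_force: [0.2, -1.0, -1.3]
opening: 0.34
grasp_force: 71.8
[-0.6328, -0.0754, 0.0078] [0.001, -0.0003, 0.0511] rows 3.1
[-0.6319, 0.0396, 0.0] [0.0, -0.0, 0.0477] rows 3.0
[-0.629, 0.1262, 0.225] [-0.0, -0.0, 0.0487] rows 3.3
```

```bash

python3 -m inch '[[[-0.633,-0.075,0.008,0,0,0.051],[-0.633,-0.075,0.008,0,0,0.051],[-0.633,-0.075,0.008,0,0,0.051],[-0.633,-0.075,0.008,0,0,0.051],[-0.633,-0.075,0.008,0,0,0.051]]]'
python3 -m inch '[[[-0.632,0.04,0,0,0,0.0477],[-0.632,0.04,0,0,0,0.0477],[-0.632,0.04,0,0,0,0.0477],[-0.632,0.04,0,0,0,0.0477],[-0.632,0.04,0,0,0,0.0477]]]'
python3 -m inch '[[[-0.629,0.126,0.225,0,0,0.0487],[-0.629,0.126,0.225,0,0,0.0487],[-0.629,0.126,0.225,0,0,0.0487],[-0.629,0.126,0.225,0,0,0.0487],[-0.629,0.126,0.225,0,0,0.0487],[-0.629,0.126,0.225,0,0,0.0487],[-0.629,0.126,0.225,0,0,0.0487]]]'
python3 - <<'E'
from h import *
plan((577,-42.3,119,1.637))
f=r.grab_frame("side")
cv2.imwrite("pics/row.png",cv2.resize(f[170:300,270:430],None,fx=4.5,fy=4.5,interpolation=cv2.INTER_CUBIC)[:,:,::-1])
E
```

```text
clock: 15.97
eef_pos: [471.5, 187.2, 192.9]
tcp_rot: [-3.14, -0.0, 1.937]
contact_force: [-0.9, -0.2, -1.7]
opening: 0.342
grasp_force: 71.6
clock: 16.38
eef_pos: [524.7, 73.5, 193.2]
tcp_rot: [-3.141, -0.0, 1.788]
contact_force: [-0.1, 0.4, -0.9]
opening: 0.342
grasp_force: 71.5
clock: 16.97
eef_pos: [575.9, -41.0, 149.1]
tcp_rot: [-3.141, -0.001, 1.639]
contact_force: [-0.9, -0.2, -1.0]
opening: 0.342
grasp_force: 71.5
[-0.0068, 0.0051, 0.1507] [-0.0002, -0.0003, 0.0005] rows 0.7
```

View pics/row.png

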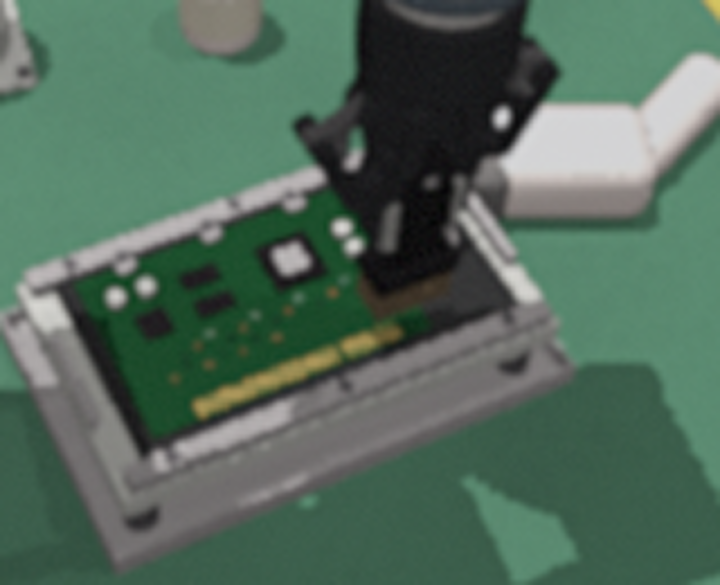

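The brush is held upright, its head in line with the row and above the row's pin end. In the crop the row runs from (402,332) to (197,408), and the bristle ends are near (405,302).

```bash

python3 -m inch '[[[-0.006,0.005,0.08,0,0,0],[-0.006,0.005,0.15,0,0,0],[-0.006,0.005,0.15,0,0,0],[-0.006,0.005,0.15,0,0,0]]]'
python3 - <<'E'
from h import *
U=lambda p:((p[0]+.5)/4.5-.5+270,(p[1]+.5)/4.5-.5+170)
print(onz("side",U((402,332)),63),onz("side",U((197,408)),63),onz("side",U((405,302)),96.5))
E
```

```text
clock: 17.35
eef_pos: [576.9, -43.0, 119.2]
tcp_rot: [-3.14, -0.0, 1.639]
contact_force: [-0.0, 0.1, -0.9]
opening: 0.34
grasp_force: 71.5
[577.96356352 -45.21573492  63.        ] [458.36078054 -50.08143342  63.        ] [574.83277794 -48.87544368  96.5       ]
```

```bash

python3 -m inch '[[[-0.006,0.01,0.01,0,0,0],[-0.006,0.01,0.018,0,0,0],[-0.006,0.01,0.023,0,0,0],[-0.006,0.01,0.023,0,0,0]]]'
```

```text
clock: 17.68
eef_pos: [580.6, -45.2, 115.4]
tcp_rot: [3.14, 0.0, 1.637]
contact_force: [1.0, 1.4, 3.0]
opening: 0.342
grasp_force: 71.7
```

```bash

python3 -m inch '[[[0,-0.04,0,0,0,0],[0,-0.08,0,0,0,0],[0.001,-0.12,0,0,0,0],[0.002,-0.16,0,0,0,0],[0.003,-0.2,0,0,0,0],[0.004,-0.24,0,0,0,0],[0.004,-0.28,0,0,0,0],[0.005,-0.32,0,0,0,0]]]'
```

```text
clock: 18.35
eef_pos: [514.9, -48.6, 114.7]
tcp_rot: [3.141, 0.0, 1.637]
contact_force: [2.0, 0.3, 3.1]
opening: 0.34
grasp_force: 72.0
```

```bash

python3 -m inch '[[[0,-0.04,0,0,0,0],[0,-0.08,0,0,0,0],[0.001,-0.12,0,0,0,0],[0.002,-0.16,0,0,0,0],[0.003,-0.2,0,0,0,0],[0.004,-0.24,0,0,0,0],[0.004,-0.28,0,0,0,0],[0.005,-0.32,0,0,0,0]]]'
python3 -m inch '[[[0,-0.01,0,0,0,0],[0,-0.01,0,0,0,0]]]'
python3 -m inch '[[[0,0,-0.1,0,0,0],[0,0,-0.25,0,0,0],[0,0,-0.4,0,0,0],[0,0,-0.4,0,0,0],[0,0,-0.4,0,0,0]]]'
python3 - <<'E'
from h import *
plan((530,-160,190,1.42),(614.5,-269.5,190,1.197),(614.5,-269.5,75,1.197))
E
```

```text
clock: 19.02
eef_pos: [451.0, -51.9, 114.6]
tcp_rot: [3.142, 0.0, 1.637]
contact_force: [3.2, 0.1, 3.9]
opening: 0.342
grasp_force: 72.1
clock: 19.18
eef_pos: [448.3, -51.9, 114.4]
tcp_rot: [-3.14, -0.0, 1.637]
contact_force: [-1.6, 0.3, 5.1]
opening: 0.34
grasp_force: 72.1
clock: 19.6
eef_pos: [450.1, -52.0, 195.3]
tcp_rot: [3.14, 0.0, 1.637]
contact_force: [1.4, -1.0, -1.6]
opening: 0.342
grasp_force: 71.4
[-0.5652, 0.3625, 0.0273] [0.0004, 0.0001, 0.0692] rows 3.2
[-0.4778, 0.5, 0.0] [0.0, -0.0, 0.071] rows 3.3
[0.0, -0.0, 0.575] [0.0, 0.0, 0.0] rows 2.8
```

```bash

python3 -m inch '[[[-0.565,0.362,0.027,0,0,0.069],[-0.565,0.362,0.027,0,0,0.069],[-0.565,0.362,0.027,0,0,0.069],[-0.565,0.362,0.027,0,0,0.069],[-0.565,0.362,0.027,0,0,0.069]]]'
python3 -m inch '[[[-0.478,0.5,0,0,0,0.071],[-0.478,0.5,0,0,0,0.071],[-0.478,0.5,0,0,0,0.071],[-0.478,0.5,0,0,0,0.071],[-0.478,0.5,0,0,0,0.071],[-0.478,0.5,0,0,0,0.071],[-0.478,0.5,0,0,0,0.071]]]'
python3 -m inch '[[[0,0,0.15,0,0,0],[0,0,0.3,0,0,0],[0,0,0.45,0,0,0],[0,0,0.55,0,0,0],[0,0,0.575,0,0,0],[0,0,0.575,0,0,0],[0,0,0.575,0,0,0]]]'
python3 - <<'E'
from h import *
plan((614.5,-269.5,57.5,1.197))
E
```

```text
clock: 20.02
eef_pos: [529.8, -161.8, 186.7]
tcp_rot: [-3.139, -0.0, 1.419]
contact_force: [-0.1, 0.9, -0.6]
opening: 0.342
grasp_force: 71.4
clock: 20.6
eef_pos: [612.4, -267.5, 187.8]
tcp_rot: [-3.138, -0.0, 1.198]
contact_force: [0.4, -0.3, -1.2]
opening: 0.343
grasp_force: 71.4
clock: 21.18
eef_pos: [614.3, -268.7, 75.2]
tcp_rot: [3.141, -0.0, 1.198]
contact_force: [0.3, -0.1, -1.5]
opening: 0.341
grasp_force: 71.4
[-0.0031, 0.0025, 0.0886] [0.0001, -0.0, 0.0004] rows 0.4
```

```bash

python3 -m inch '[[[-0.003,0.002,0.03,0,0,0],[-0.003,0.002,0.06,0,0,0],[-0.003,0.002,0.08,0,0,0],[-0.003,0.002,0.087,0,0,0],[-0.003,0.002,0.087,0,0,0],[-0.003,0.002,0.087,0,0,0]]]'
```

```text
clock: 21.68
eef_pos: [614.3, -270.1, 57.1]
tcp_rot: [3.142, -0.0, 1.197]
contact_force: [-1.3, 1.0, 1.5]
opening: 0.345
grasp_force: 71.8
```

```bash

python3 -m inch '[[[0,0,0,0,0,0],[0,0,0,0,0,0],[0,0,0,0,0,0],[0,0,0,0,0,0],[0,0,0,0,0,0],[0,0,0,0,0,0],[0,0,0,0,0,0]]]' 1
python3 -m inch '[[[0,0,-0.05,0,0,0],[0,0,-0.15,0,0,0],[0,0,-0.3,0,0,0],[0,0,-0.5,0,0,0],[0,0,-0.7,0,0,0],[0,0,-0.8,0,0,0],[0,0,-0.8,0,0,0]]]'
python3 -m inch '[[[-0.3,-0.9,0,0,0,0],[-0.3,-0.9,0,0,0,0],[-0.3,-0.9,0,0,0,0],[-0.3,-0.9,0,0,0,0],[-0.3,-0.9,0,0,0,0],[-0.3,-0.9,0,0,0,0],[-0.3,-0.9,0,0,0,0]]]'
python3 - <<'E'
from h import *
f=r.grab_frame("side"); g=r.grab_frame("top")
k=dict(interpolation=cv2.INTER_CUBIC)
cv2.imwrite("pics/end.png",np.hstack([cv2.resize(f[140:380,230:450],(440,480),**k),cv2.resize(g[90:250,300:450],(340,480),**k)])[:,:,::-1])
E
```

```text
clock: 22.27
eef_pos: [614.3, -270.1, 56.8]
tcp_rot: [-3.142, 0.0, 1.198]
contact_force: [0.3, -0.3, 0.2]
opening: 1.001
grasp_force: 0.0
clock: 22.85
eef_pos: [617.1, -271.3, 224.0]
tcp_rot: [3.132, 0.0, 1.198]
contact_force: [0.5, -0.5, 0.1]
opening: 1.001
grasp_force: 0.0
clock: 23.43
eef_pos: [423.9, -260.3, 217.2]
tcp_rot: [3.141, 0.0, 1.196]
contact_force: [-0.1, -0.8, 0.8]
opening: 1.002
grasp_force: 0.0
```

View pics/end.png

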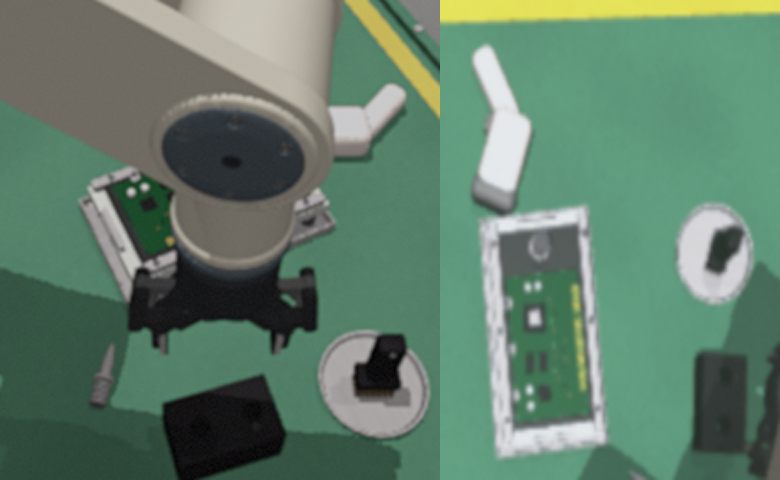

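The brush stands upright on its bristles in the dish (375,365). The pin is in the carrier hole (top view, 540,247), and the scanner and fixture are unmoved.

```bash
python3 -c "
from rig import r
print(r.sign_off())"
```

```text
the job is handed in; nothing more can be done
None
```

I handed the job in at about 23.5 s, no verdict returned: the pin is pushed home, the cap was pressed to its stop (38 N), the contacts were brushed from the pin end to the far end at about 4 to 6 N, and the brush is back upright in its dish; the flux bottle and board stack were not in the final picture, and nothing was moved near them.

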